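# Load the counting chamber into the slide clamp and fit the right socket

## Task

Slide the flat counting chamber slide lengthwise into the slot of the slide clamp until it is fully home against the stop inside, and leave it there. Then find out which of the three socket drivers fits the recessed hex screw on top of the clamp by trying them: seat the one that fits straight down, fully onto the hex, and finish while still gripping it there, ready to tighten (do not let go). Sockets that you do not keep must stand upright on their mat or on the table, well clear of the clamp, and the beaker, the tube and the dish must not be disturbed.

Things in the scene. Friction and masses are not known exactly. Their poses are not given: they have to be found in the camera images.
- chamber: Counting chamber: flat white slide with a small grey square on top, 34 (its x) x 75 (its y) x 8 mm, 30 g, lying on the table. Origin: centre of its underside; its long axis is its y. Both ends are alike.
- clamp: Slide clamp, fixed: grey block 70 (its x) x 76 mm (its y), roof 15.5 mm high, carrying a round aluminium head 64 mm wide whose rim is 38.5 mm above the table. Origin: centre of the underside. The slot opens on its -x side, towards the robot, and runs along its x. Place and yaw (to 0.3 rad) change.
- mouth (a point): Middle of the slot's mouth at table level (clamp x = -35, y = 0 mm). The slot has no floor (the table is), is 36.4 mm wide, 10.5 mm high, widening to 43 mm over its first 8 mm; a black stop lies 42 mm in. Fully home, the chamber's centre is 4.5 mm inside the mouth (clamp x = -30.5) and 33 mm of it stick out. Axes as the clamp.
- seat (a point): Centre of the floor of the round well in the head, 20.5 mm above the table: where the fitting socket's underside centre ends. A brass hex, its top 3 mm chamfered, rises 12 mm from the floor; the well's rim is 18 mm above the floor. A socket too large stops on the rim (18 mm up), one too small on top of the hex (12 mm up).
- rim (a point): Centre of the well at rim height. One of three heads is fitted, not told which: hex 12, 18 or 24 mm across flats, well 24.6, 33.6 or 42.6 mm wide, for the small, medium or large socket (play 1 mm a side). Whatever the clamp's yaw, two hex flats face world +-y (within 0.03 rad). The two heads not in use stand on a grey stand at the back.
- socket_small: Small socket driver on the mat: steel barrel 21 mm wide, 36 mm tall, hex bore from below (14 mm across flats, 20 mm deep); blue bar grip on top, 30 (its x) x 12 mm (its y), 36 to 77 mm above the underside; about 80 g. Origin: centre of underside, z up. Two bore flats face its +-y. Grip the bar across y, about 58 mm up. Its place in the row changes.
- socket_medium: Medium socket driver on the mat: steel barrel 30 mm wide, 36 mm tall, hex bore from below (20 mm across flats, 20 mm deep); blue bar grip on top, 30 (its x) x 12 mm (its y), 36 to 77 mm above the underside; about 110 g. Origin: centre of underside, z up. Two bore flats face its +-y. Grip the bar across y, about 58 mm up. Its place in the row changes.
- socket_large: Large socket driver on the mat: steel barrel 39 mm wide, 36 mm tall, hex bore from below (26 mm across flats, 20 mm deep); blue bar grip on top, 30 (its x) x 12 mm (its y), 36 to 77 mm above the underside; about 140 g. Origin: centre of underside, z up. Two bore flats face its +-y. Grip the bar across y, about 58 mm up. Its place in the row changes.
- mat: Fixed black rubber mat, 215 mm (its x) by 62 mm (its y), 3 mm thick, on which the sockets stand in a row along its x, 65 mm apart (at x = -65, 0 and +65 mm). Origin: centre of its underside.
- beaker: Clear beaker, 45 mm wide, 59 mm tall, loose bystander at the front right. Origin: centre of its underside.
- tube: Upright tube with a pink cap, 34 mm wide, 113 mm tall, loose bystander behind the sockets. Origin: centre of its underside.
- dish: Round dish with lid, 60 mm wide, 15 mm tall, loose bystander at the front left. Origin: centre of its underside.
There are look-alikes about, which are no part of the job. What is shaped like the socket_medium but orange or red is not meant.

How it is judged:
By the outcome, as a careful person would: the job done as asked, in the order asked, and still so for the second after the job is handed in, while the arm keeps its last pose, push and grip.
It also fails if it takes over 72 s, if anything falls off the work surface, if the arm or the gripper's body presses on something with over 40 N, if the wrist force passes 120 N, or if a joint passes its speed limit or range.

## Robot

A 6-joint arm with a two-finger parallel gripper is mounted at the origin on a cart in front of the work surface, level with it; the furniture and walls round the work are solid. World frame = base frame: x ahead of the robot, y to its left, z up, the work surface at z = 0. Lengths are in m, angles in rad, forces in N, time in s.
With the tool pointing down it reaches from about 0.375 to 0.9 m from the base axis. Payload 3.1 kg.
Tool frame: the origin (TCP) lies at the very end of the fingers, on their centre line; the grasp point (between the pads) lies 19 mm behind it; x points along the fingers, z is the direction in which the jaws open and shut, and the axes are right-handed (so a half turn about x gives the same grasp; the last joint's range is limited). The gripper opens to 85 mm and grips with 20 to 120 N. Pads are 22 mm wide; open, the fingers measure 114 mm over their backs; the gripper's body (76 mm by 85 mm) begins 54 mm behind the grasp point. The pads swing forward as they close: fully open they stand 13 mm farther back than shut.
Start: joints at [-1.444, 0.527, 1.433, -0, 1.181, -0.178], TCP at [0.188, -0.596, 0.231] pointing down, gripper open.
Joint ranges: [-3.08, 3.08], [-0.75, 2.2], [0.22, 2.44], [-1.43, 4.57], [0, 2.65], [-2.85, 2.85]. Speed limits (rad/s): [2.79, 2.79, 3.14, 3.14, 3.14, 3.14].

## Interface

Orientations are given as a unit quaternion [x, y, z, w].
In Python, from station import manip, viewer, job gives the robot as it stands.
- The arm moves only by the tool move_arm, never from a script. Its argument "deltas" is one flat list of numbers, 7 for each row, row after row: the finger opening in mm, from 0 to 85.4, then the shift along the tool's x, y, z in mm, then the turn, a rotation vector about the tool's x, y, z in degrees. In form: [jaw, tx, ty, tz, rx, ry, rz, jaw, tx, ty, tz, rx, ry, rz, ...]. A call has 1 to 10 rows; each row shifts and turns the commanded pose from where the row before left it, along the tool's axes as they then stand; what a row does not reach is not made up. A row lasts 1/10 s, in which the tool goes at most 50 mm and 8.59 degrees, less where a joint would pass 70% of its speed; a pose out of reach is approached as far as the arm can. A call is refused whole if a number of a shift passes 50 or a number of a turn 8.59, either way. A call with a gripper value outside its range is refused whole. The fingers move at their own pace and stop on an object; "force" is the grip in N (left out, the last holds). Time passes only in rows, so rows that do not move let the fingers close. It gives the time, the measured TCP pose, the force and the opening at its end, in the units of the state.
- manip.sense(): the state, without advancing time (a new reading comes with each control period).
- viewer.snapshot(name): name is "side" or "top"; returns a dict with "image" (384x512x3 uint8, red, green, blue), "depth" (384x512 float32, m along the optical axis (not along the pixel's ray), 0 where there is no reading), "fovy" (degrees; the focal length in pixels is half the picture's height over the tangent of half this angle, whatever the lens; pixels are square), "cx", "cy" (the principal point, pixels), "R" (3x3) and "t" (3): a world point X has camera coordinates R X + t. Camera axes: x right, y down, z forward; pixel columns grow to the right and rows downward; lengths in m; the calibration is good to about 2 mm. A picture is of the moment at which its call begins.
- job.sign_off(): hands the job in, once; it reports no verdict.
The state is a dict: "t": time; "q": joint angles; "qd": joint speeds; "tau": joint torques, N m; "tcp_pos": TCP position; "tool_rot": TCP orientation; "force": force on the tool from outside, world axes, zero at the start; "ft_torque": the same for the moment, N m; "finger_gap": opening from 0.0 (shut) to 1.0 (fully open).
Only numpy, scipy, OpenCV 4.12 (cv2) and the standard library are available. Lean on these libraries where they do the work, as an engineer would, in place of code of your own. Each camera call takes 0.05 s, during which the arm holds its last target.

## Working session

There is one attempt and no reset: what is moved stays moved. The work goes in short steps, Python scripts to look and compute and a tool call to move; the robot and the scene stay as the last step left them, time stands still between calls to the robot, and variables do not carry over. Pictures are saved under pics/ and viewed, and the job is handed in when it is done.

Besides the shell and the picture viewer there is one more tool, called after "Request:" in YAML: its name, and indented under it one key for each argument. move_arm: Moves the arm, as the interface text tells. Its arguments: {"type":"object","properties":{"deltas":{"type":"array"},"force":{"type":"number"}},"required":["deltas"]}

```bash
mkdir -p pics; ls; cat > h.py <<'E'
import numpy as np, cv2
from station import manip, viewer, job
def snap(n,save=None):
    s=viewer.snapshot(n)
    if save: cv2.imwrite('pics/'+save,cv2.cvtColor(s['image'],cv2.COLOR_RGB2BGR))
    return s
def cloud(s):
    d=s['depth']; h,w=d.shape
    f=h/2/np.tan(np.radians(s['fovy'])/2)
    u,v=np.meshgrid(np.arange(w),np.arange(h))
    P=np.stack([(u-s['cx'])/f*d,(v-s['cy'])/f*d,d],-1)
    X=(P-np.array(s['t']))@np.array(s['R'])
    X[d<=0]=np.nan
    return X
E
python3 - <<'E'
from h import *
import pickle
for n in('top','side'):
    s=snap(n,n+'0.png'); pickle.dump(s,open(n+'0.pkl','wb'))
    print(n,s['fovy'],s['cx'],s['cy'],np.round(s['R'],3).tolist(),np.round(s['t'],3))
print(manip.sense())
E
```

```text
pics
top 42.82936732206134 253.94867597757687 193.6917672321222 [[0.018, -0.999, -0.027], [-0.995, -0.015, -0.101], [0.101, 0.029, -0.994]] [0.096 0.565 1.112]
side 52.31192774064082 255.372431934141 188.01116983627585 [[-0.972, -0.232, 0.024], [-0.166, 0.613, -0.772], [0.164, -0.755, -0.635]] [0.591 0.073 0.861]
{'t': 0.1, 'q': array([-1.44449123e+00,  5.28340308e-01,  1.43377925e+00, -2.35713963e-05,
        1.18138680e+00, -1.78527176e-01]), 'qd': array([-1.54891628e-03, -8.10718435e-04, -4.42563557e-03,  7.35756243e-06,
       -1.19415030e-03, -1.67186801e-03]), 'tau': array([ 1.03823547e-04, -4.43304205e+01, -1.78585911e+01, -3.36399553e-04,
        3.86817061e-03,  4.05991912e-06]), 'tcp_pos': array([ 0.18750679, -0.59553763,  0.23045006]), 'tool_rot': array([ 0.41877292,  0.57058989, -0.41780202,  0.56964717]), 'force': array([-0.04023384, -0.12070571, -0.33132895]), 'ft_torque': array([-0.00506342,  0.00909785, -0.05734203]), 'finger_gap': 1.0013884309328118}
```

View pics/top0.png

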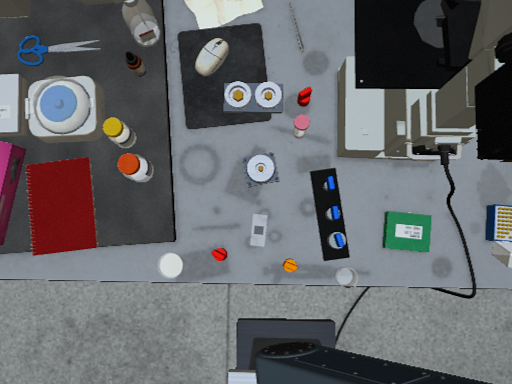

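View pics/side0.png

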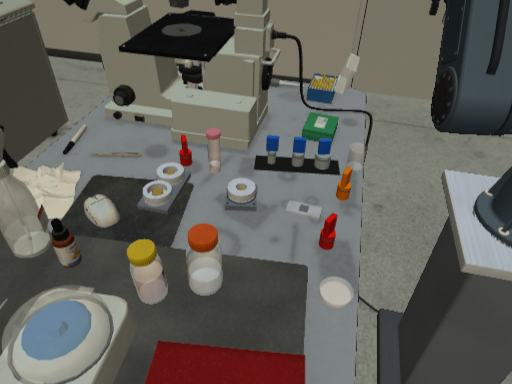

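```bash
python3 - <<'E'
import pickle,cv2,numpy as np
s=pickle.load(open('top0.pkl','rb'));im=cv2.cvtColor(s['image'],cv2.COLOR_RGB2BGR)
a=cv2.resize(im[75:265,215:365],None,fx=4,fy=3.1*4/3.1,interpolation=cv2.INTER_CUBIC)
a=im[75:265,215:365]; a=cv2.resize(a,(474,600),interpolation=cv2.INTER_CUBIC); cv2.imwrite('pics/c1.png',a)
s=pickle.load(open('side0.pkl','rb'));im=cv2.cvtColor(s['image'],cv2.COLOR_RGB2BGR)
a=im[110:260,130:370]; a=cv2.resize(a,(800,500),interpolation=cv2.INTER_CUBIC); cv2.imwrite('pics/c2.png',a)
E
```

```text
(no output)
```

View pics/c1.png

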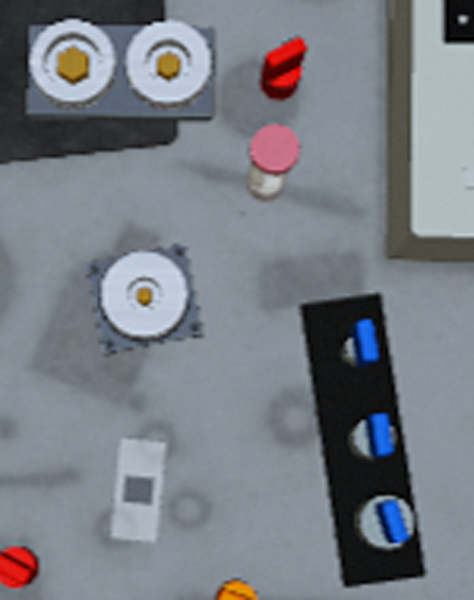

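View pics/c2.png

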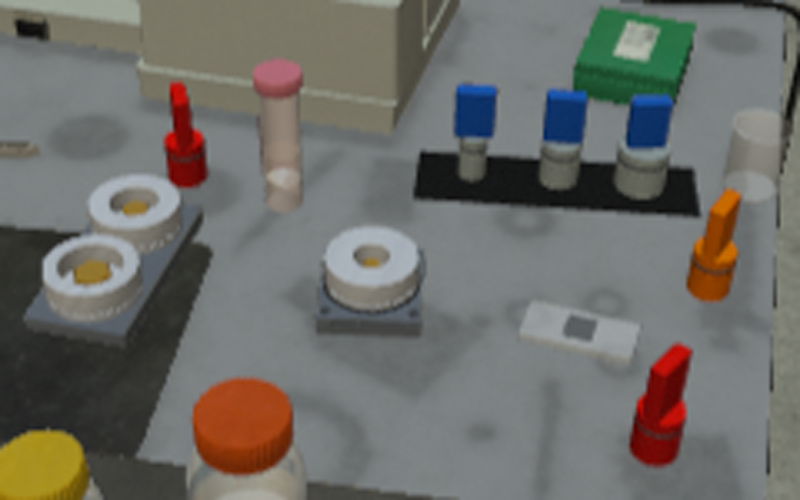

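Look-alikes: the blue sockets are at top px (329,183) small, (333,213) medium and (337,240) large. The red ones at (305,97) and (220,254) and the orange at (290,265) are decoys. The two heads on the stand are (238,95) and (268,95), and the clamp is at (261,170). The stand carries the large and medium hexes, so the clamp looks like the small one. Now I'll measure.

```bash
python3 - <<'E'
import pickle
from h import *
np.set_printoptions(precision=4,suppress=True)
def rect(m,name):
    p=(m[:,:2]*1000).astype(np.float32)
    r=cv2.minAreaRect(p); print(name,len(m),'c',np.round(r[0],1),'size',np.round(r[1],1),'ang',round(r[2],1),'zmed',np.round(np.median(m[:,2]),4), 'mean',np.round(p.mean(0),1))
S={}
for n in('top','side'):
    s=pickle.load(open(n+'0.pkl','rb'));X=cloud(s);im=s['image'].astype(int);S[n]=(s,X,im)
    d=lambda u0,u1,v0,v1:np.s_[v0:v1,u0:u1]
    R,G,B=im[...,0],im[...,1],im[...,2]
    z=X[...,2]
    print(n,'table z',np.nanmedian(z[(abs(X[...,0]-.45)<.03)&(abs(X[...,1])<.3)]))
    # sockets blue tops
    ins=lambda x0,x1,y0,y1:(X[...,0]>x0)&(X[...,0]<x1)&(X[...,1]>y0)&(X[...,1]<y1)
    blue=(B>R+60)&(B>G+30)&ins(.3,.8,-.4,0)&(z>.06)
    k,l=cv2.connectedComponents(blue.astype(np.uint8))
    for i in range(1,k):
        m=X[l==i]
        if len(m)>15: rect(m[m[:,2]>np.median(m[:,2])-.02],'blue')
    r=ins(.3,.9,-.3,.2)
    m=X[r&(z>.033)&(z<.045)&(R>170)&(abs(R-B)<40)&ins(.55,.7,-.1,.1)]; rect(m,'head')
    m=X[ins(.35,.58,-.08,.08)&(z>.004)&(z<.02)&(R>150)]; 
    if len(m): rect(m,'chamber')
    m=X[(R<40)&(G<40)&(B<40)&ins(.35,.75,-.32,-.08)&(z<.015)]; rect(m,'mat')
E
```

```text
top table z 0.0014933071926492856
blue 80 c [586.5 -65.9] size [29. 12.] ang 11.6 zmed 0.0788 mean [585.7 -65.3]
blue 79 c [520.6 -76.4] size [27.9 12.7] ang 7.5 zmed 0.0796 mean [520.5 -75.3]
blue 75 c [459.7 -85.2] size [28.7 11.5] ang 19.8 zmed 0.08 mean [460.  -84.9]
head 277 c [624.   80.6] size [59.5 37.2] ang 0.9 zmed 0.0392 mean [623.2  81.4]
chamber 24 c [489.6  77.5] size [51.9  2.4] ang 0.9 zmed 0.0084 mean [498.4  78.2]
mat 509 c [524.2 -97.8] size [213.2  35.5] ang 1.0 zmed 0.0033 mean [501.3 -94.3]
side table z 0.0011379101610147569
blue 102 c [582.3 -63.8] size [27.  12.9] ang 10.5 zmed 0.0733 mean [582.3 -62.8]
blue 104 c [517.1 -75. ] size [27.4 12.6] ang 4.1 zmed 0.0736 mean [517.1 -73.1]
blue 107 c [455.8 -84.5] size [28.6 13. ] ang 14.5 zmed 0.073 mean [455.8 -82.2]
head 18 c [630.2  81.4] size [37.7 14.3] ang 70.0 zmed 0.0382 mean [631.3  79.3]
chamber 5 c [492.7  78.2] size [ 3.9 12.2] ang 78.5 zmed 0.0071 mean [492.5  77.6]
mat 212 c [519.5 -96.1] size [212.8  36.4] ang 1.2 zmed 0.003 mean [496.9 -92.4]
```

```bash
cat > meas.py <<'E'
from h import *
np.set_printoptions(precision=4,suppress=True)
def rect(m,name):
    if len(m)<10: print(name,'few',len(m));return
    p=(m[:,:2]*1000).astype(np.float32)
    r=cv2.minAreaRect(p); print(name,len(m),'c',np.round(r[0],1),'size',np.round(r[1],1),'ang',round(r[2],1),'zmed',np.round(np.median(m[:,2]),4), 'mean',np.round(p.mean(0),1))
def backproj(s,u,v,z):
    f=s['image'].shape[0]/2/np.tan(np.radians(s['fovy'])/2)
    R=np.array(s['R']);t=np.array(s['t'])
    d=R.T@np.array([(u-s['cx'])/f,(v-s['cy'])/f,1]);c=-R.T@t
    return c+d*(z-c[2])/d[2]
def proj(s,X):
    f=s['image'].shape[0]/2/np.tan(np.radians(s['fovy'])/2)
    p=np.array(s['R'])@np.array(X)+np.array(s['t'])
    return p[:2]/p[2]*f+[s['cx'],s['cy']]
E
python3 - <<'E'
import pickle
from meas import *
for n in('top','side'):
    s=pickle.load(open(n+'0.pkl','rb'));X=cloud(s);im=s['image'].astype(int)
    R,G,B=im[...,0],im[...,1],im[...,2];z=X[...,2]
    ins=lambda x0,x1,y0,y1:(X[...,0]>x0)&(X[...,0]<x1)&(X[...,1]>y0)&(X[...,1]<y1)
    print(n)
    m=X[ins(.55,.7,.03,.17)&(z>.034)&(z<.044)];rect(m,'head')
    e=cv2.minEnclosingCircle((m[:,:2]*1000).astype(np.float32));print(e)
    m=X[ins(.55,.7,.03,.17)&(z>.012)&(z<.02)];rect(m,'roof')
    w=ins(.42,.57,.05,.15)
    m=X[w&(z>.0045)&(z<.02)];rect(m,'chamber')
    m=X[ins(.42,.57,.05,.15)&(R>170)&(G>170)];rect(m,'chamber white')
    m=X[ins(.38,.68,-.15,-.02)&(R<35)&(G<35)&(B<35)&(z<.012)];rect(m,'mat')
    m=X[ins(.4,.65,-.15,-.02)&(z>.03)&(z<.045)];
    for nm,xx in(('s',.585),('m',.52),('l',.458)):
        k=m[abs(m[:,0]-xx)<.028]; rect(k,'barreltop '+nm)
    # others
    for nm,b,zz in(('beaker',(.33,.42,-.13,-.03),.03),('dish',(.36,.45,.2,.32),.008),('tube',(.65,.75,-.02,.08),.09)):
        mm=X[ins(*b)&(z>zz)];rect(mm,nm)
E
```

```text
top
head 493 c [624.   92.2] size [63.1 60.6] ang 1.2 zmed 0.0391 mean [623.2  92.7]
((623.951416015625, 92.77485656738281), 31.743438720703125)
roof 337 c [624.2  93. ] size [70.  75.8] ang 12.5 zmed 0.016 mean [620.2  93.2]
chamber 527 c [494.2  98.8] size [146.3  97.3] ang 1.2 zmed 0.0082 mean [484.6  96.8]
chamber white 195 c [480.4  94.1] size [30.7 71.9] ang 85.5 zmed 0.0084 mean [479.6  93.6]
mat 1606 c [521.2 -72.5] size [212.4  59. ] ang 9.2 zmed 0.0033 mean [523.8 -69.2]
barreltop s 19 c [587.3 -58.3] size [24.8  5. ] ang 7.9 zmed 0.0391 mean [585.3 -58.7]
barreltop m 51 c [522.8 -74.6] size [24.5 28.7] ang 32.4 zmed 0.0387 mean [519.8 -69.6]
barreltop l 135 c [459.2 -85.5] size [36.4 38.2] ang 1.0 zmed 0.0391 mean [459.5 -82.1]
beaker 133 c [ 377.6 -105.4] size [43.2 43.7] ang 65.0 zmed 0.0551 mean [ 376.1 -107.9]
dish 474 c [408.1 295.3] size [49.1 83.6] ang 89.8 zmed 0.0156 mean [396.3 297.3]
tube 201 c [715.5   2.8] size [33.6 31.2] ang 3.8 zmed 0.1133 mean [714.8   2.9]
side
head 391 c [619.8  93.6] size [61.7 62.5] ang 44.5 zmed 0.0383 mean [618.9  95.1]
((620.9312744140625, 92.51387023925781), 33.49448013305664)
roof 247 c [619.3  94.1] size [69.6 74.6] ang 11.9 zmed 0.0157 mean [612.7 116.1]
chamber 391 c [476.1  93.9] size [37.4 75. ] ang 84.5 zmed 0.0082 mean [475.9  96. ]
chamber white few 0
mat 778 c [518.2 -73.8] size [211.2  62.7] ang 8.6 zmed 0.0031 mean [523.5 -67.3]
barreltop s 51 c [582.1 -60.1] size [27.8  9.3] ang 9.6 zmed 0.0382 mean [582.3 -60.8]
barreltop m 75 c [513.9 -69. ] size [29.1 15.8] ang 15.5 zmed 0.0379 mean [515.2 -68.8]
barreltop l 112 c [455.5 -79.7] size [37.8 29.9] ang 1.4 zmed 0.0385 mean [454.7 -76.6]
beaker 303 c [ 372.8 -105.7] size [41.7 48.3] ang 2.7 zmed 0.0467 mean [ 372.8 -104.4]
dish 740 c [405.4 294.2] size [89.2 51.6] ang 0.1 zmed 0.0153 mean [394.1 298.5]
tube 191 c [711.4   4. ] size [33.1 31.8] ang 85.9 zmed 0.1111 mean [709.5   7.8]
```

```bash
cat > plan.py <<'E'
# plan.py x y z(mm) zaxis_angle_deg [nrows] : rows from measured pose to target (tool pointing down)
import sys
from h import *
from scipy.spatial.transform import Rotation as Ro
def cur():
    s=manip.sense();return s,np.array(s['tcp_pos'])*1000,Ro.from_quat(s['tool_rot'])
def tgt(a):
    z=np.array([np.cos(a),np.sin(a),0]);x=np.array([0,0,-1.]);return Ro.from_matrix(np.stack([x,np.cross(z,x),z],1))
if __name__=='__main__':
    s,p,r=cur();M=r.as_matrix()
    print('t',s['t'],'p',p.round(1),'zang',np.degrees(np.arctan2(M[1,2],M[0,2])).round(2),'x',M[:,0].round(3),'F',s['force'].round(1),'gap',s['finger_gap'],'q',s['q'].round(2))
    a=sys.argv[1:]
    if a:
        P=np.array(list(map(float,a[:3])));T=tgt(np.radians(float(a[3])))
        rv=(r.inv()*T).as_rotvec();d=P-p
        n=int(a[4]) if len(a)>4 else int(max(np.ceil(np.linalg.norm(d)/48),np.ceil(np.degrees(np.linalg.norm(rv))/8.3),1))
        for i in range(n):
            ri=r*Ro.from_rotvec(rv*i/n)
            print(np.round(ri.inv().apply(d/n),1).tolist(),np.round(np.degrees(rv)/n,2).tolist())
E
python3 plan.py 420 -250 230 50; python3 plan.py 420 -250 230 -130|tail -3
```

```text
t 0.1 p [ 187.5 -595.5  230.5] zang -72.53 x [-0.     0.002 -1.   ] F [-0.  -0.1 -0.3] gap 1.0013884309328118 q [-1.44  0.53  1.43 -0.    1.18 -0.18]
[0.1, 21.7, -17.3] [-8.17, -0.0, -0.01]
[0.1, 23.9, -14.1] [-8.17, -0.0, -0.01]
[0.1, 25.7, -10.5] [-8.17, -0.0, -0.01]
[0.1, 26.9, -6.8] [-8.17, -0.0, -0.01]
[0.1, 27.6, -2.9] [-8.17, -0.0, -0.01]
[0.0, 27.7, 1.1] [-8.17, -0.0, -0.01]
[0.0, 27.3, 5.0] [-8.17, -0.0, -0.01]
[0.0, 26.3, 8.8] [-8.17, -0.0, -0.01]
[0.0, 24.8, 12.5] [-8.17, -0.0, -0.01]
[0.0, 22.8, 15.9] [-8.17, -0.0, -0.01]
[0.0, 20.3, 19.0] [-8.17, -0.0, -0.01]
[0.0, 17.4, 21.7] [-8.17, -0.0, -0.01]
[0.0, 14.1, 23.9] [-8.17, -0.0, -0.01]
[0.0, 10.6, 25.7] [-8.17, -0.0, -0.01]
[0.0, 6.8, 26.9] [-8.17, -0.0, -0.01]
[0.1, 10.5, -45.1] [6.39, -0.01, 0.0]
[0.1, 5.4, -46.0] [6.39, -0.01, 0.0]
[0.1, 0.3, -46.3] [6.39, -0.01, 0.0]
```

```bash
python3 plan.py 440 -250 230 -95
```

```text
t 0.1 p [ 187.5 -595.5  230.5] zang -72.53 x [-0.     0.002 -1.   ] F [-0.  -0.1 -0.3] gap 1.0013884309328118 q [-1.44  0.53  1.43 -0.    1.18 -0.18]
[0.1, 38.3, -28.2] [2.5, -0.01, 0.0]
[0.1, 37.0, -29.8] [2.5, -0.01, 0.0]
[0.1, 35.7, -31.4] [2.5, -0.01, 0.0]
[0.1, 34.3, -33.0] [2.5, -0.01, 0.0]
[0.1, 32.8, -34.4] [2.5, -0.01, 0.0]
[0.1, 31.3, -35.8] [2.5, -0.01, 0.0]
[0.1, 29.7, -37.1] [2.5, -0.01, 0.0]
[0.1, 28.0, -38.4] [2.5, -0.01, 0.0]
[0.1, 26.4, -39.6] [2.5, -0.01, 0.0]
```

Request:
move_arm:
  deltas: [85,0,38,-28,2.5,0,0,85,0,37,-30,2.5,0,0,85,0,36,-31,2.5,0,0,85,0,34,-33,2.5,0,0,85,0,33,-34,2.5,0,0,85,0,31,-36,2.5,0,0,85,0,30,-37,2.5,0,0,85,0,28,-38,2.5,0,0,85,0,26,-40,2.5,0,0,85,0,0,0,0,0,0]
  force: 40

```text
t: 1.1
tcp_pos: [0.4418, -0.2463, 0.231]
tool_rot: [0.521, 0.48, -0.519, 0.479]
force: [-0.8, -0.5, 0.3]
finger_gap: 0.995
```

```bash
python3 plan.py 454 96 150 -95
```

```text
t 1.1 p [ 441.8 -246.3  231. ] zang -94.67 x [-0.     0.003 -1.   ] F [-0.8 -0.5  0.3] gap 0.9953836792717963 q [-0.73  0.37  1.73  0.    1.05  0.92]
[10.2, -2.0, -42.7] [0.04, -0.02, 0.0]
[10.2, -2.0, -42.7] [0.04, -0.02, 0.0]
[10.2, -2.0, -42.7] [0.04, -0.02, 0.0]
[10.2, -2.0, -42.7] [0.04, -0.02, 0.0]
[10.2, -2.1, -42.7] [0.04, -0.02, 0.0]
[10.2, -2.1, -42.7] [0.04, -0.02, 0.0]
[10.2, -2.1, -42.8] [0.04, -0.02, 0.0]
[10.1, -2.2, -42.8] [0.04, -0.02, 0.0]
```

Request:
move_arm:
  deltas: [85,0,-2,-43,0,0,0,85,0,-2,-43,0,0,0,85,0,-2,-43,0,0,0,85,10,-2,-43,0,0,0,85,10,-2,-43,0,0,0,85,20,-2,-43,0,0,0,85,20,-2,-43,0,0,0,85,20,-2,-43,0,0,0,85,0,0,0,0,0,0]

```text
t: 2.0
tcp_pos: [0.4516, 0.0961, 0.149]
tool_rot: [-0.519, -0.481, 0.521, -0.477]
force: [-1.6, 0.3, -0.0]
finger_gap: 0.994
```

```bash
python3 - <<'E'
from meas import *
s=snap('top','t1.png');s2=snap('side','s1.png')
E
python3 - <<'E'
import cv2
a=cv2.imread('pics/s1.png');cv2.imwrite('pics/s1c.png',cv2.resize(a[100:320,150:400],None,fx=2.7,fy=2.7,interpolation=2))
E
python3 plan.py 454 96 60 -95
```

```text
t 2.1 p [453.8  92.8 150.8] zang -94.88 x [-0.002 -0.    -1.   ] F [ 0.6 -0.4 -0.4] gap 0.9925950353376317 q [-0.04  0.45  1.91 -0.    0.79  1.62]
[45.4, 0.0, -1.6] [0.06, 0.02, 0.04]
[45.4, 0.0, -1.6] [0.06, 0.02, 0.04]
```

View pics/s1c.png

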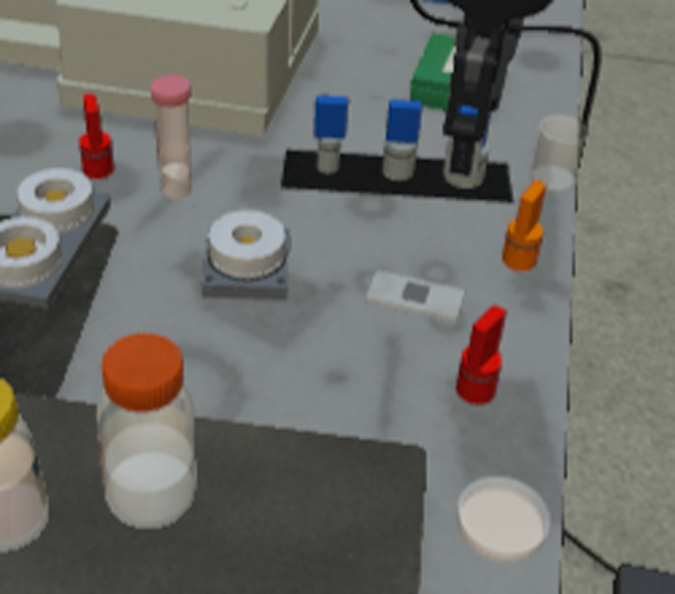

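View pics/t1.png

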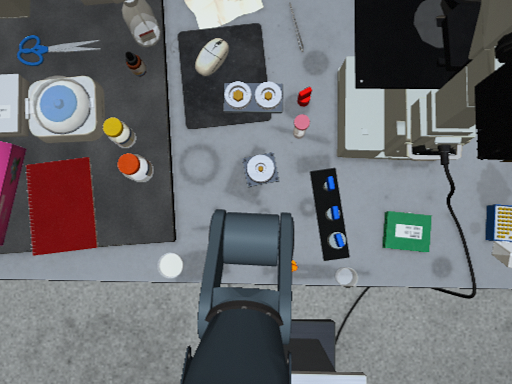

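```bash
python3 - <<'E'
import pickle
from meas import *
s=pickle.load(open('top0.pkl','rb'));X=cloud(s);im=s['image'].astype(int)
R,G,B=im[...,0],im[...,1],im[...,2]
m=X[245:262,208:232][((R>150)&(G<60))[245:262,208:232]];rect(m,'red');
m=X[255:275,280:300][((R>150)&(B<60))[255:275,280:300]];rect(m,'orange');
s=snap('side')
p=manip.sense()['tcp_pos'];print(p,proj(s,p))
X=cloud(s)
m=X[(X[...,2]>.12)&(X[...,2]<.175)&(abs(X[...,0]-.45)<.04)&(abs(X[...,1]-.09)<.08)];print(np.nanmin(m,0),np.nanmax(m,0),len(m))
im=s['image'];u,v=proj(s,p).astype(int);
a=cv2.cvtColor(im,cv2.COLOR_RGB2BGR).copy();cv2.circle(a,(u,v),1,(0,255,0),-1);cv2.imwrite('pics/s2.png',cv2.resize(a[v-80:v+40,u-80:u+80],None,fx=5,fy=5,interpolation=0))
E
```

```text
red 115 c [422.5 182.1] size [27.4 25.9] ang 0.7 zmed 0.0747 mean [423.1 181.8]
orange 130 c [399.5  19.9] size [30.8 28.6] ang 41.9 zmed 0.073 mean [400.4  21.4]
[0.4544 0.0919 0.1513] [322.2038 156.1631]
[0.4376 0.0501 0.1638] [0.4671 0.149  0.1749] 53
```

View pics/s2.png

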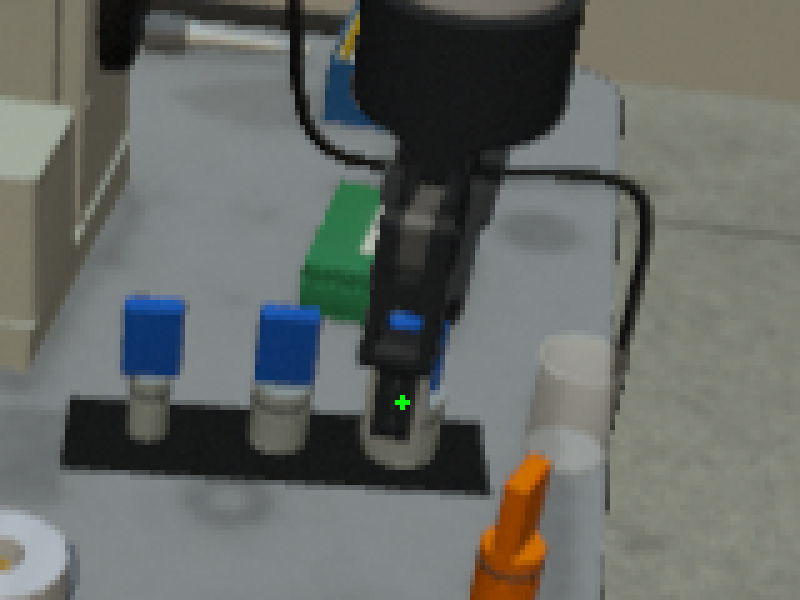

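```bash
python3 plan.py 455 96 3 -95 5
```

```text
t 2.15 p [454.4  91.9 151.3] zang -95.0 x [-0.    -0.001 -1.   ] F [ 0.3  0.1 -0.4] gap 0.9951509610235737 q [-0.04  0.44  1.91 -0.    0.79  1.62]
[29.7, 0.0, -0.8] [0.0, 0.01, -0.0]
[29.7, 0.0, -0.8] [0.0, 0.01, -0.0]
[29.7, 0.0, -0.8] [0.0, 0.01, -0.0]
[29.7, 0.0, -0.8] [0.0, 0.01, -0.0]
[29.7, 0.0, -0.8] [0.0, 0.01, -0.0]
```

Request:
move_arm:
  deltas: [52,30,0,-1,0,0,0,52,30,0,-1,0,0,0,52,30,0,-1,0,0,0,52,30,0,-1,0,0,0,52,26,0,0,0,0,0,52,0,0,0,0,0,0]

```text
t: 2.75
tcp_pos: [0.4539, 0.0946, 0.0035]
tool_rot: [-0.521, -0.478, 0.523, -0.476]
force: [0.1, -0.5, 0.4]
finger_gap: 0.607
```

```bash
python3 - <<'E'
from meas import *
s=snap('side','s3.png');a=cv2.cvtColor(s['image'],cv2.COLOR_RGB2BGR)
u,v=proj(s,manip.sense()['tcp_pos']).astype(int)
cv2.imwrite('pics/s3c.png',cv2.resize(a[v-60:v+40,u-80:u+60],None,fx=5,fy=5,interpolation=2))
E
python3 plan.py
```

```text
t 2.8 p [454.6  94.9   4.8] zang -95.2 x [-0.002 -0.    -1.   ] F [ 0.2 -0.5 -0.4] gap 0.6050845800065214 q [-0.04  0.75  1.98 -0.    0.41  1.63]
```

View pics/s3c.png

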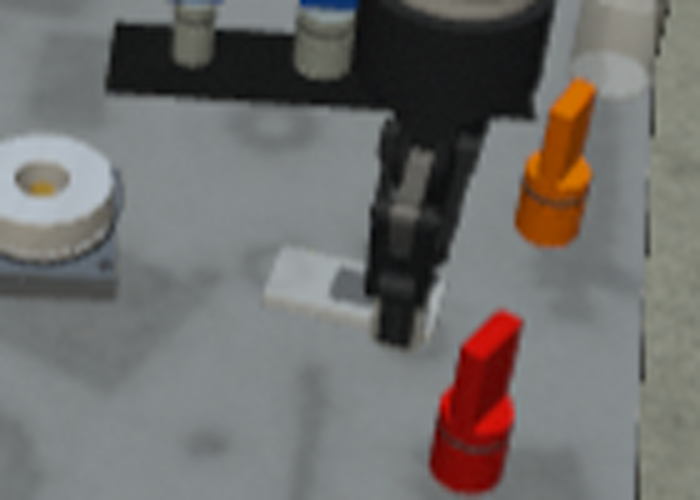

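Request:
move_arm:
  deltas: [52,2,0,0,0,0,0,30,0,0,0,0,0,0,30,0,0,0,0,0,0,30,0,0,0,0,0,0,30,0,0,0,0,0,0]

```text
t: 3.3
tcp_pos: [0.4556, 0.0962, 0.0049]
tool_rot: [0.522, 0.477, -0.521, 0.479]
force: [-0.1, -3.1, 5.9]
finger_gap: 0.373
```

```bash
python3 - <<'E'
from meas import *
s=snap('side','s4.png');a=cv2.cvtColor(s['image'],cv2.COLOR_RGB2BGR)
u,v=proj(s,manip.sense()['tcp_pos']).astype(int)
cv2.imwrite('pics/s4c.png',cv2.resize(a[v-60:v+40,u-80:u+60],None,fx=5,fy=5,interpolation=2))
E
python3 plan.py
```

```text
t 3.35 p [455.6  96.2   4.9] zang -95.01 x [ 0.003 -0.    -1.   ] F [-0.3 -3.   6.8] gap 0.372065703404394 q [-0.03  0.75  1.98 -0.    0.41  1.63]
```

View pics/s4c.png

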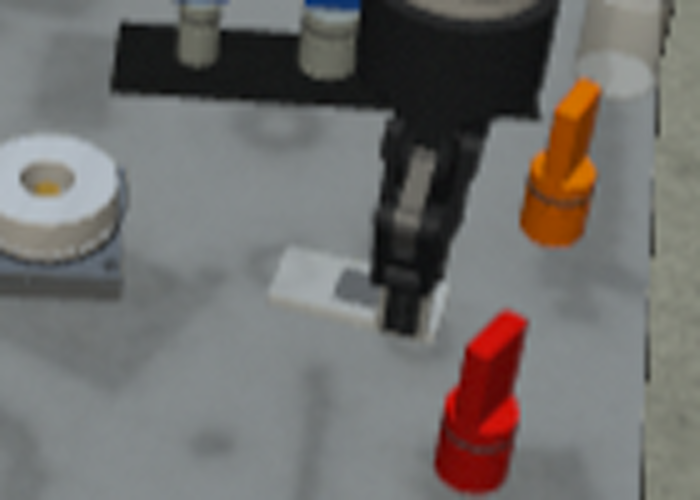

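Request:
move_arm:
  deltas: [30,-1,0,0,0,0,0,30,-1,0,0,0,0,0,30,0,0,0,0,0,0]

```text
t: 3.65
tcp_pos: [0.4547, 0.0967, 0.0057]
tool_rot: [0.522, 0.477, -0.521, 0.478]
force: [0.5, -0.1, -1.2]
finger_gap: 0.371
```

```bash
python3 plan.py;  python3 - <<'E'
from meas import *
s=snap('side');X=cloud(s);im=s['image'].astype(int)
w=(X[...,0]>.43)&(X[...,0]<.54)&(X[...,1]>.06)&(X[...,1]<.12)&(X[...,2]>.004)&(X[...,2]<.016)&(im[...,0]>120)
m=X[w];rect(m,'ch');
A=np.c_[m[:,:2],np.ones(len(m))];c=np.linalg.lstsq(A,m[:,2],rcond=None)[0];print(c, A@c and 0 if 0 else (c@[.515,.09,1],c@[.44,.097,1]))
E
```

```text
t 3.65 p [454.7  96.7   5.7] zang -95.03 x [ 0.001  0.    -1.   ] F [ 0.5 -0.1 -1.2] gap 0.3712248259634441 q [-0.03  0.74  1.98  0.    0.41  1.63]
ch 222 c [475.4  95.3] size [37.  75.1] ang 85.4 zmed 0.0086 mean [486.6  97.7]
[-0.0107 -0.0334  0.0168] (np.float64(0.008321248958306528), np.float64(0.008886829620362859))
```

```bash
python3 plan.py 514.3 70.2 6.2 -77.8 5
```

```text
t 3.7 p [454.6  96.7   5.5] zang -95.03 x [ 0.  0. -1.] F [-0.1 -0.3  0.6] gap 0.36690266186801784 q [-0.03  0.74  1.98  0.    0.41  1.63]
[-0.1, 12.4, 4.2] [-3.45, -0.0, -0.0]
[-0.1, 12.1, 5.0] [-3.45, -0.0, -0.0]
[-0.1, 11.8, 5.7] [-3.45, -0.0, -0.0]
[-0.1, 11.4, 6.4] [-3.45, -0.0, -0.0]
[-0.1, 11.0, 7.1] [-3.45, -0.0, -0.0]
```

Request:
move_arm:
  deltas: [30,0,12.4,4.2,-3.45,0,0,30,0,12.1,5,-3.45,0,0,30,0,11.8,5.7,-3.45,0,0,30,0,11.4,6.4,-3.45,0,0,30,0,11,7.1,-3.45,0,0,30,0,0,0,0,0,0,30,0,0,0,0,0,0]

```text
t: 4.4
tcp_pos: [0.5137, 0.0701, 0.0051]
tool_rot: [0.444, 0.55, -0.445, 0.55]
force: [-1.1, -0.5, 0.1]
finger_gap: 0.369
```

```bash
cat > chk.py <<'E'
from meas import *
import sys
nm=sys.argv[1]
s=snap('side','s_%s.png'%nm);X=cloud(s);im=s['image'].astype(int)
T=manip.sense()['tcp_pos']
w=(X[...,0]>.43)&(X[...,0]<.585)&(X[...,1]>.03)&(X[...,1]<.12)&(X[...,2]>.004)&(X[...,2]<.014)&(im[...,0]>120)
m=X[w];rect(m,'ch')
w=(X[...,0]>.55)&(X[...,0]<.7)&(X[...,1]>.03)&(X[...,1]<.17)
rect(X[w&(X[...,2]>.034)&(X[...,2]<.044)],'head');rect(X[w&(X[...,2]>.012)&(X[...,2]<.02)],'roof')
u,v=proj(s,[.55,.085,.01]).astype(int)
a=cv2.cvtColor(s['image'],cv2.COLOR_RGB2BGR)
cv2.imwrite('pics/s_%sc.png'%nm,cv2.resize(a[v-60:v+50,u-80:u+80],None,fx=5,fy=5,interpolation=2))
E
python3 plan.py; python3 chk.py 5
```

```text
t 4.4 p [513.7  70.1   5.1] zang -77.87 x [-0.001  0.    -1.   ] F [-1.1 -0.5  0.1] gap 0.36942634545058106 q [-0.08  0.77  1.85  0.    0.53  1.28]
ch 216 c [534.3  75.3] size [75.9 41.8] ang 8.3 zmed 0.0081 mean [546.4  81.2]
head 387 c [619.7  93.1] size [62.9 62. ] ang 77.0 zmed 0.0383 mean [619.1  95.1]
roof 244 c [619.9  93.8] size [68.9 75.7] ang 13.3 zmed 0.0158 mean [612.9 115.9]
```

View pics/s_5c.png

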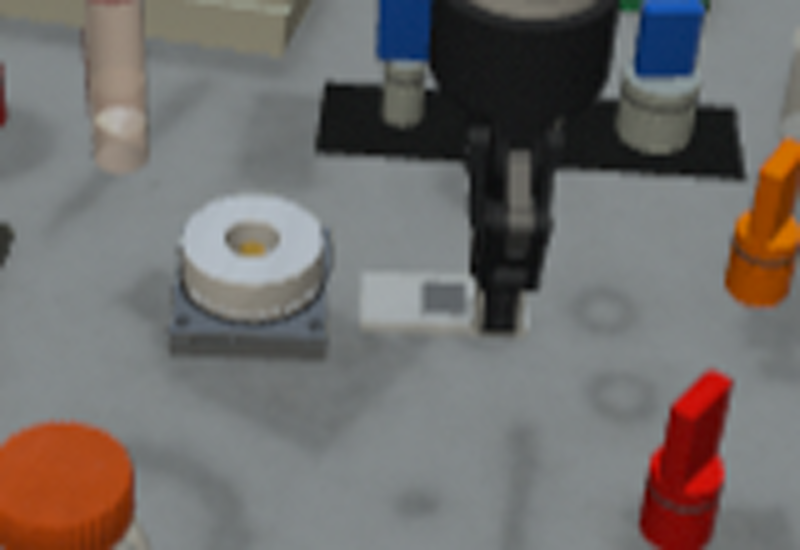

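Request:
move_arm:
  deltas: [30,0,6,0,0,0,0,30,0,6,0,0,0,0,30,0,5,0,0,0,0,30,0,4,0,0,0,0,30,0,4,0,0,0,0,30,0,0,0,0,0,0]

```text
t: 5.05
tcp_pos: [0.5394, 0.0751, 0.0053]
tool_rot: [0.444, 0.55, -0.444, 0.551]
force: [-0.1, -1.6, -0.1]
finger_gap: 0.369
```

```bash
python3 plan.py; python3 chk.py 6
```

```text
t 5.05 p [539.4  75.1   5.3] zang -77.8 x [ 0.001 -0.    -1.   ] F [-0.1 -1.6 -0.1] gap 0.36904994677710407 q [-0.07  0.78  1.78 -0.    0.58  1.29]
ch 140 c [508.2  80.2] size [153.5  38.2] ang 2.7 zmed 0.0079 mean [563.4  86.1]
head 385 c [619.7  93.1] size [62.8 61.7] ang 82.5 zmed 0.0384 mean [619.   94.8]
roof 241 c [619.7  94.9] size [69.4 72.9] ang 13.8 zmed 0.0157 mean [613.3 116.2]
```

View pics/s_6c.png

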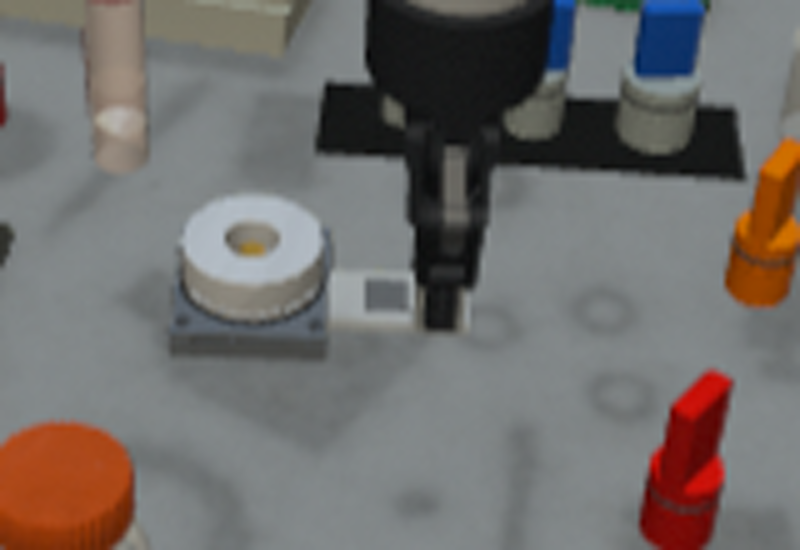

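Request:
move_arm:
  deltas: [30,0,4,0,0,0,0,30,0,4,0,0,0,0,30,0,4,0,0,0,0,30,0,4,0,0,0,0,30,0,4,0,0,0,0,30,0,4,0,0,0,0,30,0,0,0,0,0,0]

```text
t: 5.8
tcp_pos: [0.5632, 0.0801, 0.0053]
tool_rot: [0.444, 0.55, -0.444, 0.551]
force: [-0.2, -4.3, 0.1]
finger_gap: 0.37
```

Request:
move_arm:
  deltas: [30,0,2,0.4,0,0,0,30,0,2,0.3,0,0,0,30,0,2,0,0,0,0,30,0,0,0,0,0,0]

```text
t: 6.2
tcp_pos: [0.569, 0.0812, 0.0054]
tool_rot: [0.444, 0.55, -0.444, 0.551]
force: [-0.5, -3.3, -0.3]
finger_gap: 0.37
```

Request:
move_arm:
  deltas: [30,0,1.5,0,0,0,0,30,0,0,0,0,0,0]

```text
t: 6.4
tcp_pos: [0.5692, 0.0813, 0.0053]
tool_rot: [0.444, 0.551, -0.444, 0.55]
force: [-1.3, -3.1, 1.7]
finger_gap: 0.375
```

Request:
move_arm:
  deltas: [30,0,1.5,0,0,0,0,30,0,0,0,0,0,0]

```text
t: 6.6
tcp_pos: [0.5693, 0.0813, 0.0051]
tool_rot: [0.443, 0.552, -0.445, 0.549]
force: [-3.7, -5.1, 1.2]
finger_gap: 0.371
```

Request:
move_arm:
  deltas: [30,0,2,0,0,0,0,30,0,2,0,0,0,0,30,0,0,0,0,0,0]

```text
t: 6.9
tcp_pos: [0.5693, 0.0814, 0.005]
tool_rot: [0.44, 0.554, -0.447, 0.548]
force: [-8.8, -8.7, 6.4]
finger_gap: 0.371
```

```bash
python3 plan.py; python3 chk.py 7
```

```text
t 6.9 p [569.3  81.4   5. ] zang -77.7 x [-0.013 -0.002 -1.   ] F [-8.8 -8.7  6.4] gap 0.37077623645248203 q [-0.05  0.8   1.69 -0.    0.66  1.31]
ch 22 c [569.1  84.2] size [29.3 30.9] ang 12.2 zmed 0.008 mean [570.   90.4]
head 397 c [608.9 102. ] size [61.3 89.2] ang 49.8 zmed 0.0383 mean [617.   95.3]
roof 273 c [606.8  91.7] size [97.4 74.4] ang 16.7 zmed 0.0158 mean [609.  115.2]
```

View pics/s_7c.png

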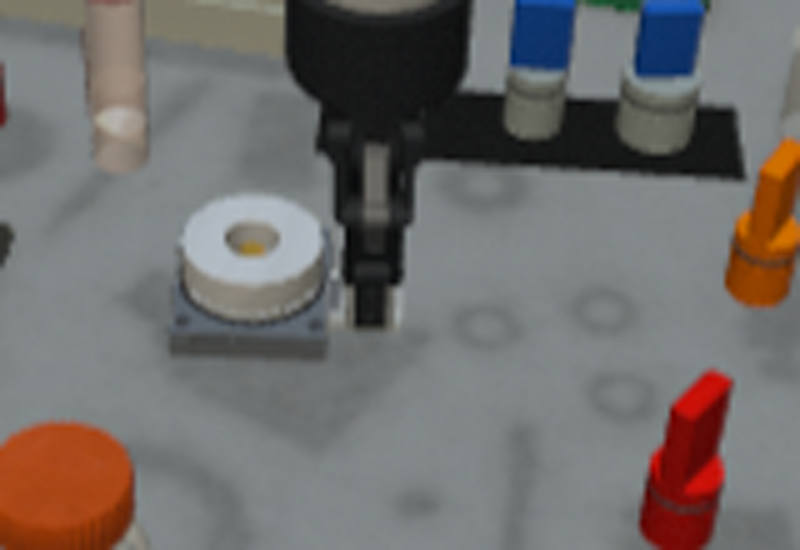

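Request:
move_arm:
  deltas: [30,0,-2,0,0,0,0,30,0,-2,0.5,0,0,0,30,0,0,0,0,0,0,55,0,0,0,0,0,0,55,0,0,0,0,0,0,55,0,0,0,0,0,0]

```text
t: 7.55
tcp_pos: [0.5728, 0.0815, 0.0056]
tool_rot: [0.445, 0.55, -0.443, 0.551]
force: [-0.9, -0.6, 0.7]
finger_gap: 0.641
```

Request:
move_arm:
  deltas: [55,-10,0,0,0,0,0,55,-20,0,0,0,0,0,55,-40,0,0,0,0,0,55,-45,0,0,0,0,0,55,-45,0,0,0,0,0,55,0,0,0,0,0,0]

```text
t: 8.15
tcp_pos: [0.5763, 0.0812, 0.1727]
tool_rot: [0.447, 0.546, -0.441, 0.555]
force: [0.4, -0.0, 0.9]
finger_gap: 0.643
```

```bash
python3 plan.py 580 -64 190 -80; python3 chk.py 8; python3 - <<'E'
from meas import *
import pickle
s=snap('top','t8.png');X=cloud(s)
pickle.dump(s,open('t8.pkl','wb'))
a=cv2.cvtColor(s['image'],cv2.COLOR_RGB2BGR)
cv2.imwrite('pics/t8c.png',cv2.resize(a[130:260,215:365],None,fx=5,fy=4.6,interpolation=2))
E
```

```text
t 8.15 p [576.3  81.2 172.7] zang -77.77 x [ 0.016 -0.    -1.   ] F [ 0.4 -0.   0.9] gap 0.6427797265301721 q [-0.05  0.54  1.61  0.    0.98  1.3 ]
[-4.3, -6.7, 35.7] [0.56, 0.05, -0.22]
[-4.3, -6.4, 35.8] [0.56, 0.05, -0.22]
[-4.3, -6.1, 35.8] [0.56, 0.05, -0.22]
[-4.3, -5.7, 35.9] [0.56, 0.05, -0.22]
ch 145 c [567.8  82.9] size [31.7 34.1] ang 10.0 zmed 0.008 mean [566.3  84.4]
head 387 c [619.5  92.6] size [62.7 62.1] ang 8.2 zmed 0.0382 mean [618.9  94.8]
roof 247 c [619.9  94.1] size [68.9 75.5] ang 13.4 zmed 0.0158 mean [612.4 116.1]
```

View pics/s_8c.png

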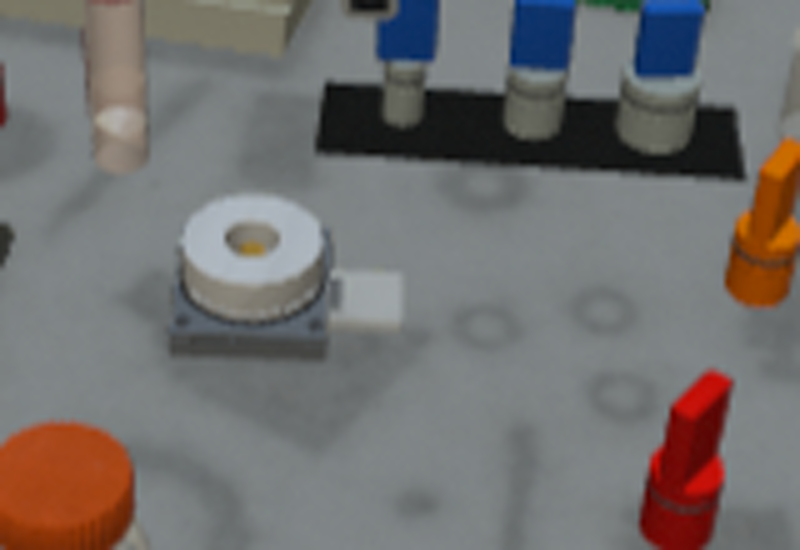

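View pics/t8c.png

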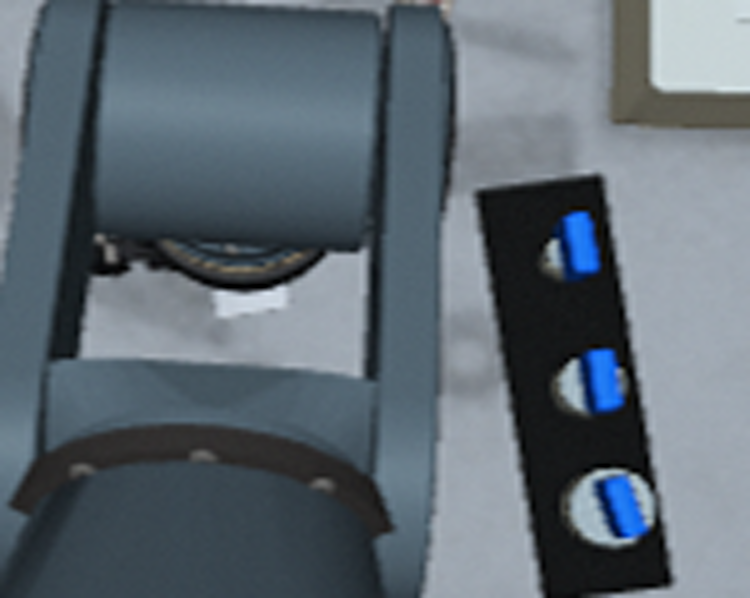

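```bash
python3 plan.py 584.4 -64.4 130 -79
```

```text
t 8.25 p [572.3  81.3 167.5] zang -77.78 x [ 0.005 -0.    -1.   ] F [-0.5  0.7  0.6] gap 0.6458462919038115 q [-0.05  0.54  1.62  0.    0.97  1.31]
[9.4, -4.8, 36.2] [0.31, 0.01, -0.07]
[9.4, -4.6, 36.2] [0.31, 0.01, -0.07]
[9.4, -4.4, 36.3] [0.31, 0.01, -0.07]
[9.4, -4.2, 36.3] [0.31, 0.01, -0.07]
```

Request:
move_arm:
  deltas: [45,0,-5,36,0.3,0,0,45,0,-5,36,0.3,0,0,45,17,-4,36,0.3,0,0,45,18,-4,36,0.3,0,0,45,0,0,0,0,0,0,45,0,0,0,0,0,0]

```text
t: 8.85
tcp_pos: [0.5816, -0.0638, 0.1284]
tool_rot: [0.45, 0.547, -0.451, 0.544]
force: [-0.7, -0.7, 1.0]
finger_gap: 0.529
```

```bash
python3 plan.py 584.4 -64.4 42 -79 4; python3 - <<'E'
from meas import *
s=snap('side','s9.png');a=cv2.cvtColor(s['image'],cv2.COLOR_RGB2BGR)
T=manip.sense()['tcp_pos'];u,v=proj(s,T).astype(int);print(u,v)
cv2.imwrite('pics/s9c.png',cv2.resize(a[v-50:v+60,u-60:u+60],None,fx=5,fy=5,interpolation=2))
E
```

```text
t 8.85 p [581.6 -63.8 128.4] zang -79.12 x [-0.004  0.002 -1.   ] F [-0.7 -0.7  1. ] gap 0.528504459042443 q [-0.3   0.61  1.62  0.    0.91  1.08]
[21.6, 0.7, 0.3] [-0.03, -0.04, 0.05]
[21.6, 0.7, 0.3] [-0.03, -0.04, 0.05]
[21.6, 0.7, 0.3] [-0.03, -0.04, 0.05]
[21.6, 0.7, 0.3] [-0.03, -0.04, 0.05]
273 119
```

View pics/s9c.png

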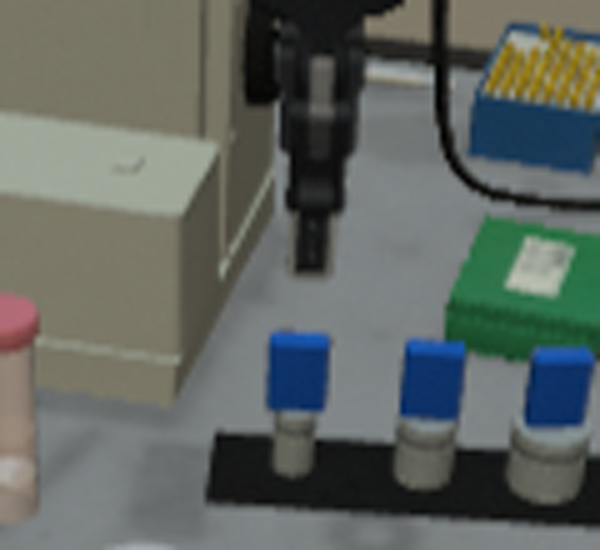

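```bash
python3 - <<'E'
import pickle
from meas import *
for n in('top','side'):
    s=pickle.load(open(n+'0.pkl','rb'));X=cloud(s)
    w=(X[...,1]>-.16)&(X[...,1]<-.03)&(X[...,0]>.625)&(X[...,0]<.8)&(X[...,2]>.015)
    m=X[w];print(n,len(m),m[np.argmin(m[:,0])],m[np.argmax(m[:,1])],np.percentile(m[:,2],[50,95,100]))
E
```

```text
top 3790 [ 0.6494 -0.1052  0.049 ] [ 0.7883 -0.0869  0.0493] [0.1243 0.25   0.2549]
side 3207 [ 0.6455 -0.1359  0.054 ] [ 0.6837 -0.0849  0.0166] [0.1023 0.2478 0.25  ]
```

Request:
move_arm:
  deltas: [45,20,1,0,0,0,0,45,20,1,0,0,0,0,45,20,0.5,0,0,0,0,45,15,0,0,0,0,0,45,9,0,0,0,0,0,45,0,0,0,0,0,0]

```text
t: 9.5
tcp_pos: [0.5846, -0.0621, 0.0453]
tool_rot: [0.449, 0.547, -0.45, 0.545]
force: [-0.1, 0.4, -0.2]
finger_gap: 0.525
```

```bash
python3 plan.py 584.4 -64.4 42 -79 1; python3 - <<'E'
from meas import *
s=snap('side','s10.png');a=cv2.cvtColor(s['image'],cv2.COLOR_RGB2BGR)
T=manip.sense()['tcp_pos'];u,v=proj(s,T).astype(int);print(u,v)
cv2.imwrite('pics/s10c.png',cv2.resize(a[v-50:v+60,u-60:u+60],None,fx=5,fy=5,interpolation=2))
E
```

```text
t 9.5 p [584.6 -62.1  45.3] zang -78.93 x [-0.002  0.001 -1.   ] F [-0.1  0.4 -0.2] gap 0.5247847039097036 q [-0.3   0.74  1.66  0.    0.75  1.08]
[3.3, -0.7, 2.2] [0.07, -0.07, 0.12]
270 148
```

View pics/s10c.png

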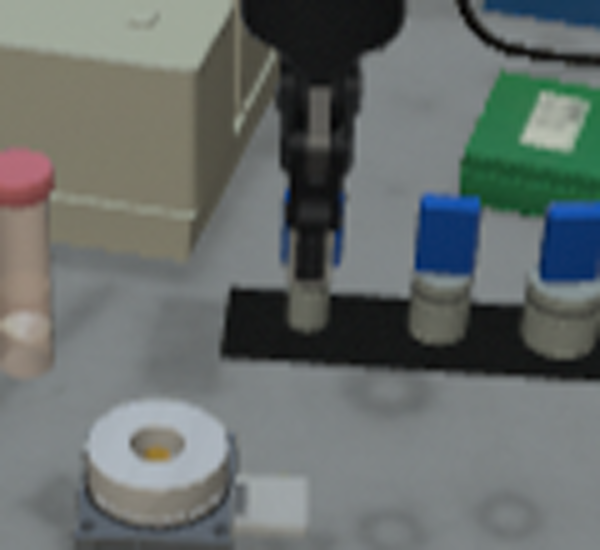

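Request:
move_arm:
  deltas: [45,1.5,0,2,0,0,0,8,0,0,0,0,0,0,8,0,0,0,0,0,0,8,0,0,0,0,0,0,8,0,0,0,0,0,0,8,0,0,0,0,0,0]
  force: 50

```text
t: 10.15
tcp_pos: [0.5863, -0.0653, 0.0454]
tool_rot: [0.45, 0.545, -0.45, 0.546]
force: [-0.3, -0.5, 2.8]
finger_gap: 0.131
```

```bash
python3 plan.py
```

```text
t 10.15 p [586.3 -65.3  45.4] zang -78.99 x [ 0.001 -0.001 -1.   ] F [-0.3 -0.5  2.8] gap 0.13105711695692757 q [-0.3   0.74  1.65 -0.    0.74  1.08]
```

Request:
move_arm:
  deltas: [8,-10,0,0,0,0,0,8,-25,0,0,0,0,0,8,-25,0,0,0,0,0,8,-10,0,0,0,0,0,8,0,0,0,0,0,0]

```text
t: 10.65
tcp_pos: [0.5868, -0.0653, 0.1164]
tool_rot: [0.45, 0.545, -0.449, 0.547]
force: [-0.1, 1.2, -0.7]
finger_gap: 0.135
```

```bash
python3 plan.py 623.8 92.4 113 -90 7
```

```text
t 10.65 p [586.8 -65.3 116.4] zang -78.98 x [ 0.003 -0.001 -1.   ] F [-0.1  1.2 -0.7] gap 0.13536494722211279 q [-0.3   0.63  1.62  0.    0.88  1.08]
[0.5, 9.5, -21.1] [1.57, 0.01, -0.03]
[0.5, 8.9, -21.4] [1.57, 0.01, -0.03]
[0.5, 8.3, -21.6] [1.57, 0.01, -0.03]
[0.5, 7.7, -21.8] [1.57, 0.01, -0.03]
[0.5, 7.1, -22.0] [1.57, 0.01, -0.03]
[0.5, 6.5, -22.2] [1.57, 0.01, -0.03]
[0.5, 5.9, -22.4] [1.57, 0.01, -0.03]
```

Request:
move_arm:
  deltas: [8,0.5,9.5,-21,1.57,0,0,8,0.5,9,-21.4,1.57,0,0,8,0.5,8.3,-21.6,1.57,0,0,8,0.5,7.7,-21.8,1.57,0,0,8,0.5,7,-22,1.57,0,0,8,0.5,6.5,-22.2,1.57,0,0,8,0.5,6,-22.4,1.57,0,0,8,0,0,0,0,0,0,8,0,0,0,0,0,0]

```text
t: 11.55
tcp_pos: [0.6217, 0.0929, 0.1099]
tool_rot: [0.499, 0.501, -0.5, 0.5]
force: [-0.1, -0.4, -0.9]
finger_gap: 0.135
```

```bash
python3 plan.py 623.8 92.4 113 -90 1; cat > chk2.py <<'E'
from meas import *
import sys
s=snap('side','s_%s.png'%sys.argv[1]);X=cloud(s);im=s['image'].astype(int)
R,G,B=im[...,0],im[...,1],im[...,2]
w=(X[...,0]>.55)&(X[...,0]<.7)&(X[...,1]>.02)&(X[...,1]<.17)
m=X[w&(B>R+60)&(B>G+30)];rect(m,'bar'); print(m.min(0),m.max(0))
b=X[w&(X[...,2]>.05)&(X[...,2]<.11)&(R>100)&(abs(R-B)<50)]
if len(b): print('barrel',len(b),np.percentile(b,[3,50,97],axis=0))
rect(X[w&(X[...,2]>.034)&(X[...,2]<.044)&(R>150)],'head')
u,v=proj(s,[.62,.09,.06]).astype(int)
a=cv2.cvtColor(s['image'],cv2.COLOR_RGB2BGR)
cv2.imwrite('pics/s_%sc.png'%sys.argv[1],cv2.resize(a[v-60:v+50,u-70:u+70],None,fx=5.4,fy=5.4,interpolation=2))
E
python3 chk2.py 11
```

```text
t 11.55 p [621.7  92.9 109.9] zang -89.88 x [-0.003 -0.    -1.   ] F [-0.1 -0.4 -0.9] gap 0.13547127483608 q [-0.03  0.68  1.52 -0.    0.94  1.54]
[-3.1, 2.0, 0.5] [0.12, 0.02, 0.16]
bar 54 c [607.2  95.4] size [ 6.2 12.4] ang 15.5 zmed 0.1301 mean [605.8  97.6]
[0.603  0.0892 0.1071] [0.6097 0.1014 0.1452]
barrel 45 [[0.6094 0.0982 0.0676]
 [0.6188 0.1019 0.0859]
 [0.6244 0.1054 0.1082]]
head 310 c [620.2  92.7] size [60.9 58.1] ang 19.4 zmed 0.0387 mean [619.8  93.7]
```

View pics/s_11c.png

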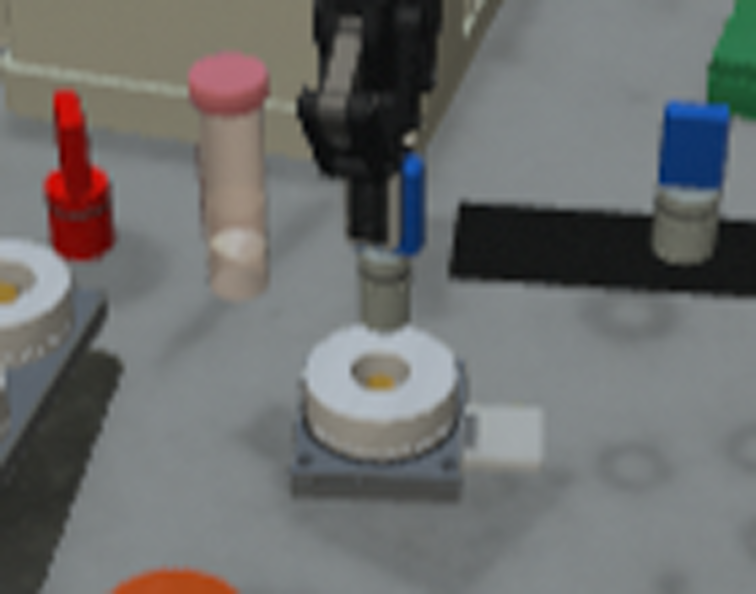

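```bash
python3 - <<'E'
from meas import *
s=snap('side');im=s['image'];X=cloud(s)
u0,v0=proj(s,[.62,.09,.06]).astype(int);u0-=70;v0-=60
np.set_printoptions(linewidth=200)
g=im.astype(int).sum(2)//3
# barrel rows crop 260..325 -> v0+48..60
for v in range(v0+49,v0+60,2): print(v,g[v,u0+62:u0+80])
# well rim: rows around v0+69
for v in range(v0+63,v0+75,1): print(v,g[v,u0+60:u0+82])
print(u0,v0)
T=manip.sense()['tcp_pos'];print(T,'tcp barrel-bottom proj',proj(s,T-np.array([0,0,.0424])),'rim proj for clamp cand',proj(s,[.6218,.0932,.0385]))
E
```

```text
167 [133 132 131 126  92  85  98 101 101  98  95  88  79  65  96 109 108 107]
169 [132 132 130 128 112  88  75  75  75  73  70  60  64  70  98 109 108 110]
171 [132 131 130 126 109  86  95 104  95  92  90  93  82  79 105 110 110 109]
173 [133 131 130 126 111  91  97 100  99  96  93  88  81  77 111 112 112 111]
175 [130 129 128 126 112  91  98  99 100  96  92  87  79  78 116 115 115 114]
177 [130 130 130 129 122 107  97  99  99  93  90  84  79  86 124 123 125 125]
181 [169 180 181 182 184 184 183 185 185 183 183 183 184 183 183 183 183 182 180 179 172 160]
182 [180 180 182 183 185 184 184 185 182 180 180 184 184 184 184 183 182 181 179 179 180 180]
183 [180 181 182 184 184 183 173 159 154 153 156 160 163 167 179 182 183 180 179 180 180 181]
184 [181 182 184 184 183 167 136 118 119 125 130 133 134 139 155 176 182 180 180 181 181 182]
185 [182 182 184 185 179 125 102 112 119 126 130 132 130 129 127 146 178 180 180 180 181 182]
186 [183 184 185 184 176  87 102 110 119 124 127 130 130 128 123 121 175 179 180 181 183 182]
187 [183 184 184 185 177 110 102 110 114 118 117 122 125 125 121 129 178 180 180 182 183 182]
188 [182 184 184 184 182 157 109 101  99 106 106 108 119 130 130 159 179 181 180 182 183 182]
189 [184 184 184 185 185 181 152 123 111 110 112 115 129 148 162 179 179 180 181 182 183 184]
190 [184 184 184 185 185 184 182 167 161 155 158 158 163 172 181 179 180 180 181 182 182 183]
191 [184 184 185 185 186 183 182 184 185 185 185 184 183 183 180 178 179 180 183 182 182 178]
192 [180 184 185 185 184 182 183 184 185 184 184 183 183 182 180 179 180 181 182 180 172 145]
171 118
[0.6221 0.0919 0.1104] tcp barrel-bottom proj [240.0655 175.9501] rim proj for clamp cand [240.0277 186.8498]
```

Request:
move_arm:
  deltas: [8,8,1.7,0,0,0,0,8,8,0,0,0,0,0,8,6,0,0,0,0,0,8,0,0,0,0,0,0,8,0,0,0,0,0,0]

```text
t: 12.15
tcp_pos: [0.6243, 0.0924, 0.0889]
tool_rot: [0.5, 0.5, -0.5, 0.5]
force: [1.0, 0.9, -0.0]
finger_gap: 0.132
```

```bash
python3 plan.py 623.7 92.4 87 -90 1; python3 chk2.py 12;python3 - <<'E'
from meas import *
s=snap('side');im=s['image']
g=im.astype(int).sum(2)//3
np.set_printoptions(linewidth=200)
for v in range(172,192): print(v,g[v,231:253])
E
```

```text
t 12.15 p [624.3  92.4  88.9] zang -89.99 x [-0.001  0.    -1.   ] F [ 1.   0.9 -0. ] gap 0.13224370939783492 q [-0.03  0.71  1.53  0.    0.9   1.54]
[1.9, -0.6, 0.0] [0.01, -0.0, 0.05]
bar 48 c [608.8  94.8] size [ 6.2 15. ] ang 4.6 zmed 0.1115 mean [608.5  97.4]
[0.6054 0.0875 0.0857] [0.6125 0.1025 0.1253]
barrel 54 [[0.6123 0.0948 0.0517]
 [0.62   0.1027 0.0791]
 [0.63   0.1063 0.1053]]
head 266 c [619.7  93.9] size [60.9 58.6] ang 19.7 zmed 0.0385 mean [618.8  96.9]
172 [133 133 133 132 128  92 116 135 117 122 119 113  90  80  55  70  96 111 110 110 110 111]
173 [134 134 133 133 127  91 109 123 132 132 131 125  99  88  72  98 112 113 112 112 110 112]
174 [134 134 132 131 124  87  97 100 112 111 109 102  87  81  77 113 114 114 115 113 113 113]
175 [133 133 131 130 123  77  83  97 102 100  97  92  83  70  68 116 116 116 115 115 115 116]
176 [133 131 130 130 125  89  72  80  85  84  81  76  65  61  80 121 120 118 119 118 118 120]
177 [131 132 131 131 129 104  92  79  70  73  70  65  68  79  87 125 123 123 125 125 125 126]
178 [132 131 132 143 142 117  97  96  88  90  87  86  83  90
[... 555 characters left out ...]
0  84  79 108 176 182 180 180 181 181 182]
185 [183 183 185 185 177 110  97 100  99  97  92  90  90  92 115 146 179 180 181 181 182 183]
186 [183 184 185 184 176  86 102 104  96 107 103  99 115 117 123 121 177 179 181 182 182 183]
187 [183 184 186 185 178 110 101 108 102 115 113 112 125 126 121 130 178 180 182 182 183 183]
188 [183 185 185 184 183 157 110 102  98 107 106 108 119 130 130 160 180 181 181 182 183 183]
189 [183 184 185 185 185 182 153 123 112 111 113 115 130 148 162 180 181 181 182 182 183 183]
190 [185 184 185 185 186 184 182 168 160 157 158 158 163 172 182 180 180 181 182 183 183 183]
191 [185 185 184 186 186 183 183 185 186 185 185 186 183 183 181 179 180 180 181 184 182 178]
```

View pics/s_12c.png

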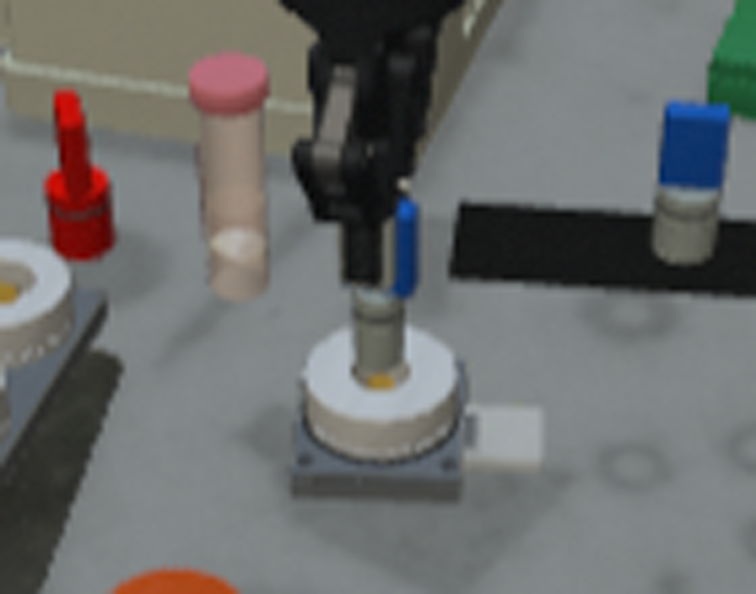

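```bash
python3 - <<'E'
from meas import *
s=snap('side')
for z in(.0385,.0465,.055): print(z,proj(s,[.62,.093,z]))
# well centre from pixels: v extents of well rim ellipse at z=.0385
c=np.array([.6197,.093,.0385]);r=.0123
for cy in(.091,.093,.095):
    pts=np.array([proj(s,[.6197+r*np.cos(t),cy+r*np.sin(t),.0385]) for t in np.linspace(0,6.28,100)]);print(cy,'well v',pts[:,1].min(),pts[:,1].max(),'u',pts[:,0].min(),pts[:,0].max())
    for z in(.0465,):
        r2=.0105
        pts=np.array([proj(s,[.6197+r2*np.cos(t),cy+r2*np.sin(t),z]) for t in np.linspace(0,6.28,100)]);print('   sock',z,pts[:,1].max(),'u',pts[:,0].min(),pts[:,0].max())
print(manip.sense()['tcp_pos'])
E
```

```text
0.0385 [240.8339 186.9285]
0.0465 [240.8365 184.1243]
0.055 [240.8394 181.1084]
0.091 well v 182.94792289782907 189.9329049019916 u 235.66469109977936 246.72351096348712
   sock 0.0465 186.59999599967855 u 236.45175585545692 245.94755004515784
0.093 well v 183.4852608385452 190.49440614670777 u 235.42154692678758 246.49971941359567
   sock 0.0465 187.15803309389452 u 236.2085742239747 245.7212178680831
0.095 well v 184.02445063268934 191.0578853862166 u 235.17755524087067 246.27514820010373
   sock 0.0465 187.71804447128278 u 235.96454000828132 245.49409299654562
[0.6248 0.0926 0.0896]
```

Request:
move_arm:
  deltas: [8,3,-0.7,0,0,0,0,8,3,0,0,0,0,0,8,3,0,0,0,0,0,8,2,0,0,0,0,0,8,0,0,0,0,0,0]

```text
t: 12.8
tcp_pos: [0.6235, 0.0926, 0.0778]
tool_rot: [0.5, 0.5, -0.5, 0.5]
force: [0.7, 0.1, -0.3]
finger_gap: 0.13
```

Request:
move_arm:
  deltas: [8,1.5,0,0,0,0,0,8,1.5,0,0,0,0,0,8,1,0,0,0,0,0,8,0,0,0,0,0,0]

```text
t: 13.2
tcp_pos: [0.6237, 0.0926, 0.0741]
tool_rot: [0.5, 0.5, -0.5, 0.5]
force: [0.2, 0.6, -0.7]
finger_gap: 0.13
```

Request:
move_arm:
  deltas: [8,1.5,0,0,0,0,0,8,1.5,0,0,0,0,0,8,0,0,0,0,0,0]

```text
t: 13.5
tcp_pos: [0.624, 0.0922, 0.0712]
tool_rot: [0.5, 0.5, -0.5, 0.5]
force: [0.8, -1.8, -0.9]
finger_gap: 0.131
```

Request:
move_arm:
  deltas: [8,1.5,0,0,0,0,0,8,1.5,0,0,0,0,0,8,1,0,0,0,0,0,8,0,0,0,0,0,0]

```text
t: 13.9
tcp_pos: [0.624, 0.0922, 0.0672]
tool_rot: [0.5, 0.5, -0.5, 0.5]
force: [-0.5, -2.9, -0.9]
finger_gap: 0.132
```

Request:
move_arm:
  deltas: [8,1.5,0,0,0,0,0,8,1.5,0,0,0,0,0,8,1,0,0,0,0,0,8,0,0,0,0,0,0]

```text
t: 14.3
tcp_pos: [0.624, 0.0922, 0.0632]
tool_rot: [0.5, 0.5, -0.5, 0.5]
force: [0.4, -4.7, 0.0]
finger_gap: 0.134
```

Request:
move_arm:
  deltas: [8,1,0,0,0,0,0,8,1,0,0,0,0,0,8,0,0,0,0,0,0]

```text
t: 14.6
tcp_pos: [0.6241, 0.0922, 0.0629]
tool_rot: [0.5, 0.5, -0.5, 0.501]
force: [-1.1, -4.6, 9.5]
finger_gap: 0.135
```

Request:
move_arm:
  deltas: [8,0,0,0.7,0,0,0,8,0,0,0,0,0,0,8,0,0,0,0,0,0]

```text
t: 14.9
tcp_pos: [0.6241, 0.0921, 0.0629]
tool_rot: [0.5, 0.5, -0.5, 0.5]
force: [-2.2, -3.9, 9.5]
finger_gap: 0.133
```

```bash
python3 plan.py; python3 chk2.py 20; python3 chk.py 20b
```

```text
t 14.9 p [624.1  92.1  62.9] zang -89.98 x [ 0.001  0.    -1.   ] F [-2.2 -3.9  9.5] gap 0.13319090803129155 q [-0.03  0.75  1.54  0.    0.85  1.54]
bar 47 c [608.3  98.1] size [ 6.4 20.8] ang 13.5 zmed 0.0856 mean [608.1  97.2]
[0.6052 0.0878 0.0606] [0.6118 0.109  0.1069]
barrel 39 [[0.6106 0.0814 0.0544]
 [0.6166 0.1033 0.0647]
 [0.6293 0.106  0.1055]]
head 259 c [619.4  95.7] size [60.7 53.6] ang 18.3 zmed 0.0385 mean [618.8  98.4]
ch 148 c [568.1  83.3] size [31.6 35.2] ang 12.0 zmed 0.0078 mean [566.4  84.6]
head 344 c [618.9  95.7] size [62.3 57.8] ang 14.1 zmed 0.0383 mean [617.6 100. ]
roof 246 c [619.8  94.7] size [69.1 74.7] ang 13.4 zmed 0.0159 mean [612.9 116.1]
```

View pics/s_20c.png

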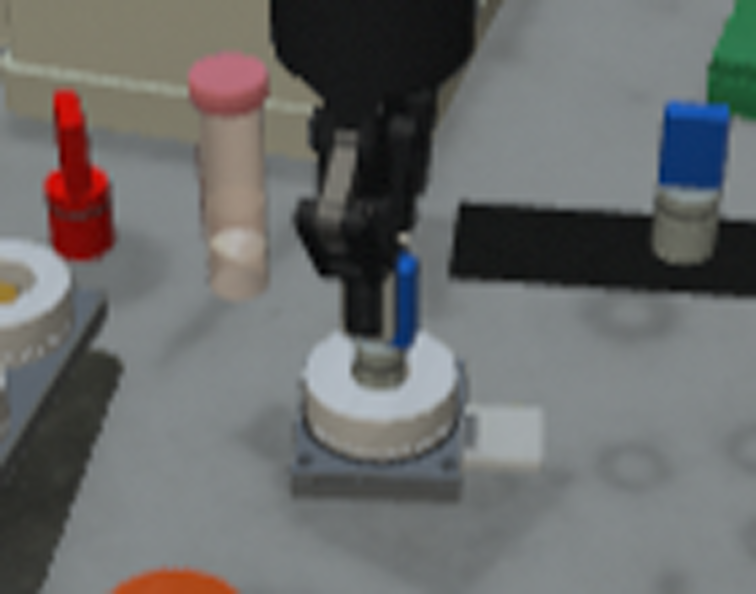

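View pics/s_20.png

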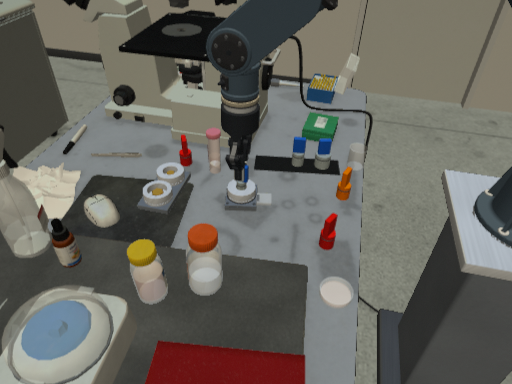

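```bash
python3 -c "
from station import job;print(job.sign_off())"
```

```text
the job is handed in; nothing more can be done
None
```

The job is done and handed in at about 15 s. The chamber is home in the clamp, and the small socket is seated on the hex and still gripped.

- **Chamber:** I gripped the slide by its rear end and pushed it into the slot. It stalled within 1 mm of the expected home pose with about 12 N of push, and I left it there. About 32 mm sticks out in the last picture, where 33 mm is nominal, and that is within the camera error.
- **Socket choice:** I only tried one. The stand at the back carries the medium and large hexes, and the clamp's well measured about 24.5 mm wide, so I took the small socket. It fits: it went past the hex top without resistance and stopped on the floor, with the fingers at 62.9 mm as predicted.
- **At hand-in:** the socket was upright, held with 50 N and pressed down with about 9.5 N.
- **Rest of the scene:** the last side-camera picture shows the medium and large sockets upright on their mat. The beaker, tube and dish look undisturbed.
- **What disagreed:** the two cameras differed by about 4 mm in x, so I aligned from differences measured within each camera's own picture. A sideways force of about 4 N was still on the socket at the end, from the play in the fit.

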